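# Switch on the worktop sockets in order

### The job

Turn on the lamp and the charger at the worktop socket unit by pressing its switches down with a fingertip, lightly but fully home, so that they stay in: first the large square master switch, then the small round switch beside the round lamp plug, then the one beside the square charger plug. Leave the switch beside the blank cover out. Do not pull, lift or shift the plugs, the cover or the jars standing around.

Things in the scene. Friction and masses are not known exactly. Their poses are not given: they have to be found in the camera images.
- socket_unit: white worktop socket unit, screwed down at any yaw, 130 x 270 mm, flat top 42 mm above the worktop. Origin: centre of its underside; z up, y along its length. From the +y end: master switch, then sockets a, b, c, 65 mm apart, at x = +32 mm; each socket's own small switch is straight across at x = -40 mm, a short grey line between the two.
- master_top (a point): centre of the top face of the master switch: the one large square key, 38 x 38 mm, grey, at the unit's +y end (x = 0, y = +97.5 mm). All four keys stand 13 mm above the unit's top when out (55 mm above the worktop), 7 mm when fully in. The point moves with the key.
- master (a joint): downward travel of the master switch; 0 = out (off, as at the start), +0.006 m = fully in (on). All four keys push straight down, need about 2.5 N to move, stop at 6 mm and stay where they are left. Each key top is a rubber-sprung cap that itself gives 1 mm per 2.5 N, at most 4 mm, and comes back up. More than 30 N harms the unit.
- switch_a_top (a point): centre of the top face of the small round switch, 26 mm across, grey, of socket a (x = -40, y = +32.5 mm on the unit). The point moves with the key.
- switch_a (a joint): downward travel of the small round switch of socket a; 0 = out (off, as at the start), +0.006 m = fully in (on)
- socket_a (a point): centre of the mouth of socket a, level with the unit's top (x = +32, y = +32.5 mm on the unit); a round recess 40 mm across and 13 mm deep
- switch_b_top (a point): centre of the top face of the small round switch, 26 mm across, grey, of socket b (x = -40, y = -32.5 mm on the unit). The point moves with the key.
- switch_b (a joint): downward travel of the small round switch of socket b; 0 = out (off, as at the start), +0.006 m = fully in (on)
- socket_b (a point): centre of the mouth of socket b, level with the unit's top (x = +32, y = -32.5 mm on the unit); a round recess 40 mm across and 13 mm deep
- switch_c_top (a point): centre of the top face of the small round switch, 26 mm across, grey, of socket c (x = -40, y = -97.5 mm on the unit). The point moves with the key.
- switch_c (a joint): downward travel of the small round switch of socket c; 0 = out (off, as at the start), +0.006 m = fully in (on)
- socket_c (a point): centre of the mouth of socket c, level with the unit's top (x = +32, y = -97.5 mm on the unit); a round recess 40 mm across and 13 mm deep
- lamp_plug: the round plug: a white plug-in lamp, 43 mm across with a domed top, rising 37 mm above the unit's top. Sits loose, by its 36 mm round foot, in one of the three sockets, a different one from run to run. Origin: centre of the foot's underside, 13 mm below the unit's top; z up.
- charger_plug: the square plug: a white charger block, 42 x 42 mm with a flat top and a small dark port in it, rising 35 mm above the unit's top. Sits loose, by its 36 mm round foot, in one of the three sockets, a different one from run to run. Origin: centre of the foot's underside, 13 mm below the unit's top; z up.
- blank_cover: blank cover: a flat white disc, 43 mm across, with a low finger bar; rises 8 mm above the unit's top. Sits loose, by its 36 mm round foot, in one of the three sockets, a different one from run to run. Origin: centre of the foot's underside, 13 mm below the unit's top; z up.
- brown_jar: loose glass spice jar with a brown cap, 38 mm across, 104 mm tall, near the unit's switch side. Origin: centre of its underside.
- green_jar: loose glass spice jar with a green cap, 36 mm across, 102 mm tall, just beyond the unit's -y end. Origin: centre of its underside.
- old_jar: loose wider spice jar with a red cap, 45 mm across, 108 mm tall, near the unit's socket side. Origin: centre of its underside.

How it is judged (in metres and radians):
On the way, in this order (a step that is already met when the one before it is completed fails the run):
1. the master switch is in while all three small switches are out (value of joint master above 0.0045 m and value of joint each of switch_a, switch_b, switch_c below 0.003 m), for 0.1 s.
2. the lamp's switch is in, the charger's still out (((horizontal distance between lamp_plug and socket_a below 0.02 m and value of joint switch_a above 0.0045 m) or (horizontal distance between lamp_plug and socket_b below 0.02 m and value of joint switch_b above 0.0045 m) or (horizontal distance between lamp_plug and socket_c below 0.02 m and value of joint switch_c above 0.0045 m)) and ((horizontal distance between charger_plug and socket_a below 0.02 m and value of joint switch_a below 0.003 m) or (horizontal distance between charger_plug and socket_b below 0.02 m and value of joint switch_b below 0.003 m) or (horizontal distance between charger_plug and socket_c below 0.02 m and value of joint switch_c below 0.003 m))), for 0.1 s.
3. the charger's switch is in as well (((horizontal distance between charger_plug and socket_a below 0.02 m and value of joint switch_a above 0.0045 m) or (horizontal distance between charger_plug and socket_b below 0.02 m and value of joint switch_b above 0.0045 m) or (horizontal distance between charger_plug and socket_c below 0.02 m and value of joint switch_c above 0.0045 m))), for 0.1 s.
At the end, for the whole second after the job is handed in: The master switch and the switches beside the lamp and the charger are in (more than 4.5 of 6 mm), the one beside the blank cover is out (less than 3 mm); both plugs and the cover still sit in their sockets (within 8 mm), the jars stand within 20 mm of where they were, all at rest (value of joint master above 0.0045 m and ((horizontal distance between lamp_plug and socket_a below 0.02 m and value of joint switch_a above 0.0045 m) or (horizontal distance between lamp_plug and socket_b below 0.02 m and value of joint switch_b above 0.0045 m) or (horizontal distance between lamp_plug and socket_c below 0.02 m and value of joint switch_c above 0.0045 m)) and ((horizontal distance between charger_plug and socket_a below 0.02 m and value of joint switch_a above 0.0045 m) or (horizontal distance between charger_plug and socket_b below 0.02 m and value of joint switch_b above 0.0045 m) or (horizontal distance between charger_plug and socket_c below 0.02 m and value of joint switch_c above 0.0045 m)) and ((horizontal distance between blank_cover and socket_a below 0.02 m and value of joint switch_a below 0.003 m) or (horizontal distance between blank_cover and socket_b below 0.02 m and value of joint switch_b below 0.003 m) or (horizontal distance between blank_cover and socket_c below 0.02 m and value of joint switch_c below 0.003 m)) and distance of each of lamp_plug, charger_plug, blank_cover from where it was at the start of the episode below 0.008 m and distance of each of brown_jar, green_jar, old_jar from where it was at the start of the episode below 0.02 m and linear speed of each of lamp_plug, charger_plug, blank_cover, brown_jar, green_jar, old_jar below 0.02 m/s); the robot touches nothing.
It fails at once if a small switch is pressed before the master switch is in, or the charger's before the lamp's is in ((value of joint master below 0.0045 m and value of joint any of switch_a, switch_b, switch_c above 0.003 m) or (((horizontal distance between charger_plug and socket_a below 0.02 m and value of joint switch_a above 0.003 m) or (horizontal distance between charger_plug and socket_b below 0.02 m and value of joint switch_b above 0.003 m) or (horizontal distance between charger_plug and socket_c below 0.02 m and value of joint switch_c above 0.003 m)) and ((horizontal distance between lamp_plug and socket_a below 0.02 m and value of joint switch_a below 0.0045 m) or (horizontal distance between lamp_plug and socket_b below 0.02 m and value of joint switch_b below 0.0045 m) or (horizontal distance between lamp_plug and socket_c below 0.02 m and value of joint switch_c below 0.0045 m)))).
It fails at once if the switch beside the blank cover is pressed ((horizontal distance between blank_cover and socket_a below 0.02 m and value of joint switch_a above 0.003 m) or (horizontal distance between blank_cover and socket_b below 0.02 m and value of joint switch_b above 0.003 m) or (horizontal distance between blank_cover and socket_c below 0.02 m and value of joint switch_c above 0.003 m)).
It fails at once if the unit is pressed harder than 30 N (contact force between any of the fingers, the arm and socket_unit above 30 N).
It fails at once if a plug or the cover is lifted, pulled or shifted more than 8 mm (distance of any of lamp_plug, charger_plug, blank_cover from where it was at the start of the episode above 0.008 m).
It fails at once if a jar is shifted more than 20 mm, lifted or tipped (distance of any of brown_jar, green_jar, old_jar from where it was at the start of the episode above 0.02 m or angle between any of brown_jar, green_jar, old_jar's own z axis and vertical above 0.35 rad).
It also fails if it takes over 42 s, if anything falls off the work surface, if the arm or the gripper's body presses on something with over 40 N, if the wrist force passes 120 N, or if a joint passes its speed limit or range.

### The arm

A 7-joint arm with a two-finger parallel gripper is mounted at the origin on a cart in front of the work surface, level with it; the furniture and walls round the work are solid. World frame = base frame: x ahead of the robot, y to its left, z up, the work surface at z = 0. Lengths are in mm, angles in rad, forces in N, time in s.
With the tool pointing down it reaches from about 425 to 1025 mm from the base axis. Payload 3.6 kg.
Tool frame: the origin (TCP) lies between the finger pads; the fingertips stand r.tip_reach ahead of it and the grasp point (between the pads) lies 2 mm behind it (r.tip_reach is the distance from the TCP to the fingertips, in mm); z points along the fingers, y is the line along which they close (so a half turn about z gives the same grasp; the last joint's range is limited). The gripper opens to 85 mm and grips with 20 to 120 N. Pads are 22 mm wide; open, the fingers measure 114 mm over their backs; the gripper's body (76 mm by 85 mm) begins 54 mm behind the grasp point. The pads swing forward as they close: fully open they stand 13 mm farther back than shut.
Start: joints at [1.153, 0.591, 0.048, 1.609, -0.033, 0.943, -0.034], TCP at [230.676, -687.327, 248.302] pointing down, gripper open.
Joint ranges: [-2.69, 2.69], [-0.47, 2.24], [-1.27, 1.36], [0.19, 2.51], [-1.53, 4.68], [0.08, 2.07], [-3.09, 3.09]. Speed limits (rad/s): [2.57, 2.57, 3.14, 3.14, 3.14, 3.14, 3.14].

### API

Orientations are given as a rotation vector (axis times angle).
In Python, from workcell import r, effector, ik, snapshot, camera_info, finder gives the robot as it stands. Calls block until the motion is done:
- r.goto(position, orientation): joint-space move of the TCP to a pose.
- r.move_linear(position, frame=None, feed=150): straight line of the TCP; frame=None keeps the orientation; feed is the mean speed in mm/s.
- r.movej(angles): joint-space move.
- effector.ungrasp() and effector.grab(): open the fingers fully, or close them until they stop; the grip force is fixed at half the most.
- r.wait(seconds).
- ik(position, orientation): joint angles nearest the present ones, or None.
- r.observe(): the state.
- snapshot(name): name is "scene" or "top" or "wrist"; returns the picture (480x640x3 uint8, red, green, blue); there is no depth.
- camera_info(name): a dict with "vertical_fov" (degrees; the focal length in pixels is half the picture's height over the tangent of half this angle, whatever the lens; pixels are square), "cx", "cy" (the principal point, pixels), "origin" and "orientation" of the camera in the world. Camera axes: x right, y down, z forward; pixel columns grow to the right and rows downward; lengths in mm; the calibration is good to about 2 mm. A picture is of the moment at which its call begins: read the wrist's pose just before it. camera_info takes no time and is no camera call; for the wrist camera it gives the pose at the moment of the call.
A pose or a line that the arm cannot do raises r.IKError and nothing moves.
- r.close_job(): hands the job in; it is judged then, once.
Trained networks look in the newest picture that a camera, given by its name, has taken for a name from the list of things; names that differ only in an ending like _2 or _b are one class to them, and where a whole thing is asked for, a point or a joint stands for the part that bears it (a point fixed in the world has none). Each returns a list of dicts, best first, with "p" (0 to 1); they miss things now and then, are a little off and sometimes report something else, mostly with a low value. They report only what shows in the picture. A call takes as long as a camera call.
- finder.find_in(camera, thing): "at" ([row, column] in pixels, amid what is visible of it).
- finder.silhouettes(camera, thing): "mask" (480x640 bool, what is visible of it) and "at" ([row, column] in pixels, amid what is visible of it).
The state is a dict: "clock": time; "joints": joint angles; "qd": joint speeds; "effort": joint torques, N m; "ee_pos": TCP position; "eef_rot": TCP orientation; "ft_force": force on the tool from outside, world axes, zero at the start; "wrist_torque": the same for the moment, N m; "width": finger opening in mm; "grip_force": force on a finger pad.
Only numpy, scipy, OpenCV 4.12 (cv2) and the standard library are available. Lean on these libraries where they do the work, as an engineer would, in place of code of your own. Each camera call takes 0.05 s, during which the arm holds its last target. There are 200 camera calls.

## Working session

There is one attempt and no reset: what is moved stays moved. The work goes in short steps, each a Python script; the robot and the scene stay as the last script left them, time stands still between calls to the robot, and variables do not carry over. Pictures are saved under pics/ and viewed, at most 10 in all, crops included, and the job is handed in when it is done.

```bash
ls; mkdir -p pics; python3 - <<'E'
from workcell import r, snapshot, camera_info, finder
import cv2
for n in("scene","top"):
    im=snapshot(n); cv2.imwrite(f"pics/{n}0.png",im[:,:,::-1]); print(n,camera_info(n))
    for t in("socket_unit","master_top","switch_a_top","lamp_plug","charger_plug","blank_cover","brown_jar","green_jar","old_jar"):
        print(t,[(d["at"],round(d["p"],2)) for d in finder.find_in(n,t)][:5])
s=r.observe();print(s["clock"],s["ee_pos"],s["eef_rot"],s["width"],r.tip_reach,s["ft_force"])
E
```

```text
pics
workcell.py
scene {'vertical_fov': 45.02512786185723, 'cx': 329.10561151847094, 'cy': 232.57036129491075, 'origin': array([  58.99453726, -505.82298154,  492.94421181]), 'orientation': array([-1.95587936,  0.83359939, -0.47345789])}
socket_unit [([272.9, 310.0], 0.89), ([263.1, 294.2], 0.62)]
master_top [([240.4, 369.5], 0.66), ([206.8, 291.4], 0.27)]
switch_a_top [([236.8, 321.9], 0.79)]
lamp_plug [([263.8, 291.8], 0.82)]
charger_plug [([270.6, 248.3], 0.59)]
blank_cover [([262.0, 340.5], 0.65), ([241.0, 373.5], 0.57)]
brown_jar [([204.8, 290.6], 0.65), ([239.5, 372.1], 0.53)]
green_jar [([273.9, 309.1], 0.67)]
old_jar [([291.0, 390.8], 0.75), ([260.8, 295.8], 0.34)]
top {'vertical_fov': 54.169255840909, 'cx': 321.1453327051163, 'cy': 240.57560597810735, 'origin': array([520.93572835,  48.96529489, 894.69309345]), 'orientation': array([-2.18897009,  2.17968321, -0.12789783])}
socket_unit [([262.3, 325.7], 0.59)]
master_top [([217.6, 351.7], 0.81), ([257.7, 350.0], 0.3)]
switch_a_top [([241.0, 313.4], 0.65)]
lamp_plug [([290.2, 336.0], 0.73)]
charger_plug [([323.1, 317.5], 0.88), ([217.4, 350.2], 0.26)]
blank_cover [([257.6, 351.9], 0.78)]
brown_jar []
green_jar [([364.1, 314.7], 0.9)]
old_jar [([266.9, 409.9], 0.82)]
1.0 [ 230.67614499 -687.33093064  248.3164722 ] [ 3.10047524e+00  5.06424085e-01 -2.02685036e-05] 85.35861482791779 17.0 [ 0.22029418 -0.96449217 -0.751426  ]
```

View pics/scene0.png

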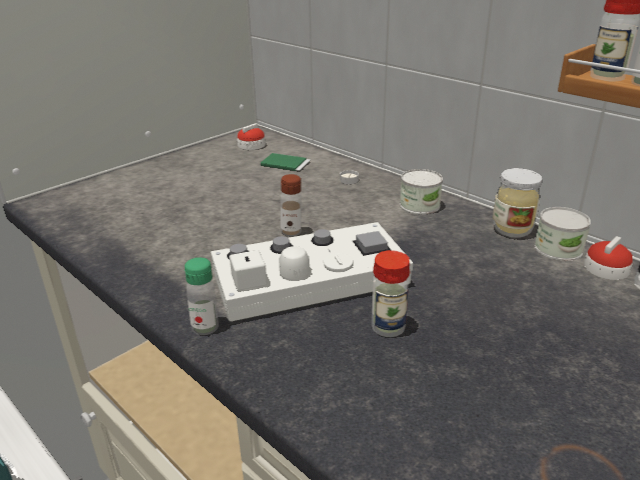

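View pics/top0.png

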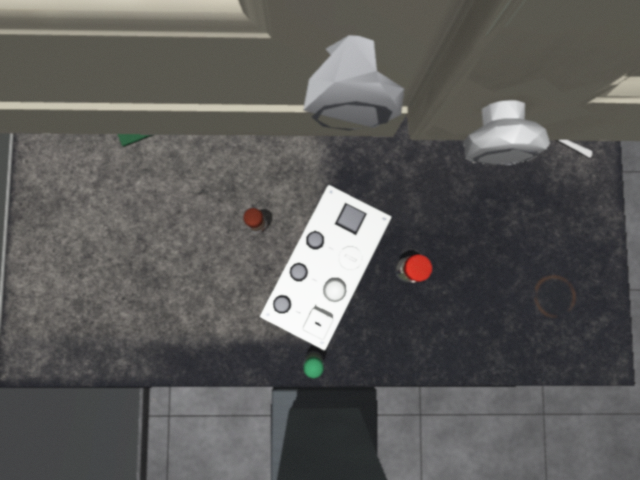

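Both views show the unit with, from its master end, the cover in a (top 258,351), the lamp in b (290,335) and the charger in c (322,317). The switches are at top (240,315), (271,298) and (304,282), and the master is at (218,351). Next I'll locate the unit metrically.

```bash
cat > h.py <<'E'
import numpy as np, cv2
from scipy.spatial.transform import Rotation as R
from scipy.optimize import least_squares
from workcell import r, effector, ik, snapshot, camera_info, finder
L={'m':(0,97.5),'a':(-40,32.5),'b':(-40,-32.5),'c':(-40,-97.5)}
def proj(ci,P):
    f=240/np.tan(np.radians(ci["vertical_fov"])/2)
    p=R.from_rotvec(ci["orientation"]).inv().apply(np.atleast_2d(P)-ci["origin"])
    return np.c_[f*p[:,0]/p[:,2]+ci["cx"],f*p[:,1]/p[:,2]+ci["cy"]]
def world(u,k,h=None):
    x,y,t,z=u; l=np.array(L[k]) if isinstance(k,str) else np.array(k); c,s=np.cos(t),np.sin(t)
    return np.array([x+c*l[0]-s*l[1],y+s*l[0]+c*l[1],z if h is None else h])
def blobs(im,guess,rad=14,thr=105):
    """centroid of the dark key blob nearest each guess (u,v)"""
    m=(im.max(2)<thr).astype(np.uint8); n,lab,st,ce=cv2.connectedComponentsWithStats(m)
    out=[]
    for g in guess:
        ok=[i for i in range(1,n) if 25<st[i,4]<9000 and np.hypot(*(ce[i]-g))<rad]
        out.append(ce[max(ok,key=lambda i:st[i,4])] if ok else [np.nan]*2)
    return np.array(out)
def fit(obs,x0):
    """obs: list of (ci, keys, uv); unknown x,y,yaw,key-top z"""
    def res(u):
        e=np.concatenate([(proj(ci,[world(u,k) for k in ks])-uv).ravel() for ci,ks,uv in obs]); return e[np.isfinite(e)]
    s=least_squares(res,x0,x_scale=[10,10,.1,10],loss='soft_l1'); return s.x,res(s.x)
E
python3 - <<'E'
from h import *
G={"top":[(351,218),(315,240),(298,271),(282,304)],"scene":[(371,240),(322,237),(281,242),(238,250)]}
obs=[]
for n in G:
    im=cv2.imread(f"pics/{n}0.png"); b=blobs(im,G[n]); print(n,b.round(1).tolist())
    obs.append((camera_info(n),'mabc',b))
for o in ([obs[0]],obs):
    u,e=fit(o,[500,50,-.4,55]); print(u.round(3),e.round(1))
for k in 'mabc':
    p=world(u,k);print(k,p.round(1),np.hypot(*p[:2]).round())
    for t in np.arange(-3,3.2,.5):
        q=ik(p+[0,0,20],(R.from_euler('z',t)*R.from_euler('x',np.pi)).as_rotvec())
        print(round(t,1),None if q is None else np.round(q,2).tolist())
E
```

```text
top [[348.0, 222.4], [314.8, 242.6], [299.7, 271.6], [284.6, 300.7]]
scene [[370.5, 247.7], [321.9, 240.6], [279.0, 247.4], [nan, nan]]
[557.671  18.876  -2.043 -32.823] [-0.2  0.3  0.2 -0.4  0.2 -0.2 -0.1  0.3]
[552.475  19.708  -2.066  38.591] [ 3.5 -1.5  0.7 -1.3 -1.3  1.  -3.6  3.5 -0.2 -0.7 -0.4  0.5  1.3  0.5]
m [638.3 -26.6  38.6] 639.0
-3.0 [0.42, 0.83, -0.67, 1.89, 0.79, 0.7, 0.98]
-2.5 [0.63, 1.02, -1.08, 1.89, 1.11, 0.99, 1.24]
-2.0 [-0.41, 0.82, 0.58, 1.93, -0.76, 0.62, -2.9]
-1.5 [-0.33, 0.79, 0.45, 1.93, -0.61, 0.56, -2.54]
-1.0 [-0.25, 0.76, 0.33, 1.93, -0.46, 0.53, -2.17]
-0.5 [-0.17, 0.74, 0.21, 1.92, -0.3, 0.51, -1.82]
0.0 [-0.09, 0.73, 0.09, 1.92, -0.12, 0.49, -1.49]
0.5 [-0.01, 0.73, -0.03, 1.91, 0.04, 0.5, -1.13]
1.0 [0.07, 0.73, -0.14, 1.91, 0.19, 0.51, -0.77]
1.5 [0.14, 0.74, -0.25, 1.91, 0.34, 0.53, -0.41]
2.0 [0.22, 0.76, -0.37, 1.9, 0.48, 0.57, -0.03]
2.5 [0.3, 0.78, -0.48, 1.9, 0.61, 0.61, 0.35]
3.0 [0.37, 0.81, -0.59, 1.9, 0.72, 0.66, 0.76]
a [600.1  39.5  38.6] 601.0
-3.0 [0.31, 0.79, -0.65, 1.98, 0.8, 0.65, 0.83]
-2.5 [0.54, 0.99, -1.08, 1.97, 1.13, 0.95
[... 1180 characters left out ...]
1, -0.5, 2.11, 0.72, 0.5, 0.53]
c [485.7 101.2  38.6] 496.0
-3.0 [-0.0, 0.66, -0.4, 2.22, 0.7, 0.38, 0.73]
-2.5 [0.22, 0.74, -0.71, 2.21, 0.99, 0.55, 0.95]
-2.0 [-0.64, 0.7, 0.48, 2.25, -0.89, 0.39, -2.98]
-1.5 [-0.44, 0.65, 0.2, 2.24, -0.43, 0.29, -2.94]
-1.0 [-0.51, 0.66, 0.29, 2.24, -0.6, 0.31, -2.27]
-0.5 [-0.43, 0.64, 0.19, 2.24, -0.4, 0.29, -1.97]
0.0 [-0.37, 0.64, 0.1, 2.24, -0.21, 0.27, -1.66]
0.5 [-0.31, 0.63, 0.01, 2.24, -0.03, 0.27, -1.34]
1.0 [-0.26, 0.63, -0.05, 2.23, 0.12, 0.28, -0.98]
1.5 [-0.2, 0.63, -0.13, 2.23, 0.27, 0.29, -0.64]
2.0 [-0.15, 0.64, -0.2, 2.23, 0.41, 0.31, -0.27]
2.5 [-0.09, 0.64, -0.28, 2.23, 0.53, 0.33, 0.11]
3.0 [-0.04, 0.65, -0.35, 2.22, 0.63, 0.36, 0.51]
```

```bash
python3 - <<'E'
from h import *
effector.grab()
rot=(R.from_euler('z',1.076)*R.from_euler('x',np.pi)).as_rotvec()
r.goto([520,30,330],rot)
s=r.observe();print(s["clock"],s["ee_pos"],s["width"],r.tip_reach,s["ft_force"],s["joints"])
ci=camera_info("wrist");im=snapshot("wrist");cv2.imwrite("pics/w1.png",im[:,:,::-1]);np.save("w1.npy",ci,allow_pickle=True);print(ci)
print({k:proj(ci,world([552,19.7,-2.066,55],k))[0].round().tolist() for k in L})
E
```

```text
4.5083 [520.26207857  28.78220203 329.80214729] 0.23318090255776452 17.0 [-0.4731284   0.05726645  0.59135025] [ 0.21080301  0.2638506  -0.43277458  1.96150841  0.13576328  0.94430785
 -0.78568173]
{'vertical_fov': 71.0450602915099, 'cx': 326.0843533161055, 'cy': 238.9092940598373, 'origin': array([553.63500354,  90.03680553, 455.64506171]), 'orientation': array([ 2.77797385, -0.70403806, -0.10135356])}
{'m': [435.0, 196.0], 'a': [382.0, 161.0], 'b': [326.0, 161.0], 'c': [270.0, 162.0]}
```

View pics/w1.png

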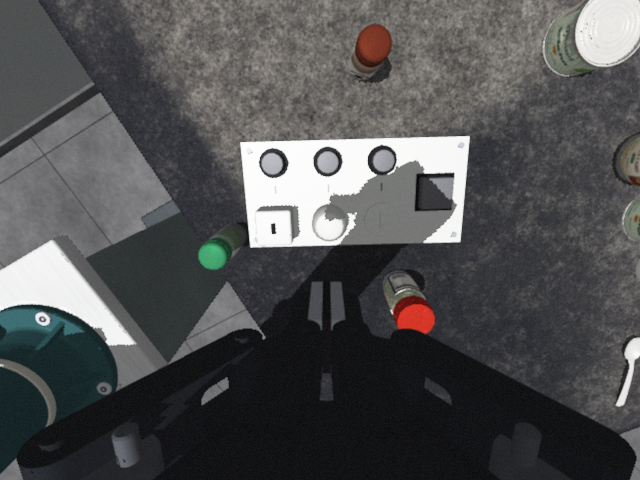

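The wrist view shows all four keys clearly: master (435,191), a (382,160), b (328,161), c (272,162). The lamp is across from b, the charger from c and the cover from a. I'll fit the unit from the two views, then press with force feedback.

```bash
python3 - <<'E'
from h import *
w=np.load("w1.npy",allow_pickle=True).item()
W=(w,'mabc',np.array([(435,191),(382,160),(328,161),(272.5,162.5)]))
T=(camera_info("top"),'mabc',np.array([(351,218),(315,240),(298.5,271.5),(282,304)]))
for o in ([W],[T],[W,T]):
    u,e=fit(o,[552,20,-2.066,55]);print(u.round(3),e.round(1))
C=[(-65,-135),(-65,135),(65,135),(65,-135)]
for z in (42,):print("corners",[proj(w,world(u,c,z))[0].round().tolist() for c in C],"seen (241,142),(470,136),(462,242),(249,248)")
np.save("u.npy",u)
for n,h,pw in(("brown_jar",104,(374,44)),("green_jar",102,(214,254)),("old_jar",108,(413,315))):
    ci=w;f=240/np.tan(np.radians(ci["vertical_fov"])/2)
    d=R.from_rotvec(ci["orientation"]).apply([(pw[0]-ci["cx"])/f,(pw[1]-ci["cy"])/f,1]);p=ci["origin"]+d*(h-ci["origin"][2])/d[2]
    dx=p[:2]-u[:2];c,s=np.cos(u[2]),np.sin(u[2]);print(n,p.round(),"on unit",round(c*dx[0]+s*dx[1]),round(-s*dx[0]+c*dx[1]))
E
```

```text
[554.993  19.155  -2.038  45.907] [-0.   0.4  0.2 -0.6 -0.6  0.   0.4  0.2]
[555.166  19.374  -2.04   47.236] [-0.1  0.1  0.1 -0.3  0.1  0.1 -0.1  0. ]
[555.055  19.239  -2.039  46.203] [ 0.1  0.4  0.2 -0.7 -0.5 -0.1  0.4  0.  -0.2  0.2  0.1 -0.2  0.2  0.3
  0.1  0.2]
corners [[240.0, 142.0], [469.0, 135.0], [460.0, 241.0], [250.0, 246.0]] seen (241,142),(470,136),(462,242),(249,248)
brown_jar [634. 145. 104.] on unit -148 14
green_jar [387.  44. 102.] on unit 54 -161
old_jar [ 550. -127.  108.] on unit 133 61
```

The two views agree to under 1 px, and the jars are well clear of the keys. Pressing the master first.

```bash
cat >> h.py <<'E'
def press(k,top=55,lim=43.5,Fstop=6.5):
    u=np.load("u.npy"); p=world(u,k); rot=(R.from_euler('z',u[2]+np.pi)*R.from_euler('x',np.pi)).as_rotvec(); tr=r.tip_reach
    at=lambda z:[p[0],p[1],z+tr]
    r.goto(at(125),rot); r.move_linear(at(top+7),feed=120); r.wait(.15)
    f0=np.mean([r.observe()["ft_force"][2] for _ in range(3)]); z=top+4; log=[]
    while z>=lim:
        r.move_linear(at(z),feed=30); r.wait(.08); s=r.observe(); F=s["ft_force"][2]-f0
        log.append((round(s["ee_pos"][2]-tr,1),round(F,1)))
        if F>Fstop: break
        z-=1.
    s=r.observe(); print(k,"f0",round(f0,2),log,"xy err",(s["ee_pos"][:2]-p[:2]).round(1),"clock",s["clock"])
    r.move_linear(at(top+15),feed=120); r.move_linear(at(125),feed=200)
    print("clock",r.observe()["clock"])
E
python3 - <<'E'
from h import *
press('m')
cv2.imwrite("pics/s1.png",snapshot("scene")[190:310,190:430][:,:,::-1].repeat(3,0).repeat(3,1))
E
```

```text
m f0 0.15 [(np.float64(59.0), np.float64(0.9)), (np.float64(57.9), np.float64(-0.3)), (np.float64(57.0), np.float64(0.2)), (np.float64(56.0), np.float64(0.2)), (np.float64(55.1), np.float64(0.6)), (np.float64(54.2), np.float64(3.2)), (np.float64(53.1), np.float64(2.2)), (np.float64(52.0), np.float64(1.8)), (np.float64(51.0), np.float64(1.3)), (np.float64(50.0), np.float64(1.3)), (np.float64(49.0), np.float64(1.8)), (np.float64(48.1), np.float64(2.2)), (np.float64(47.2), np.float64(4.7)), (np.float64(46.5), np.float64(7.0))] xy err [0.2 0. ] clock 10.9667
clock 11.7417
```

View pics/s1.png

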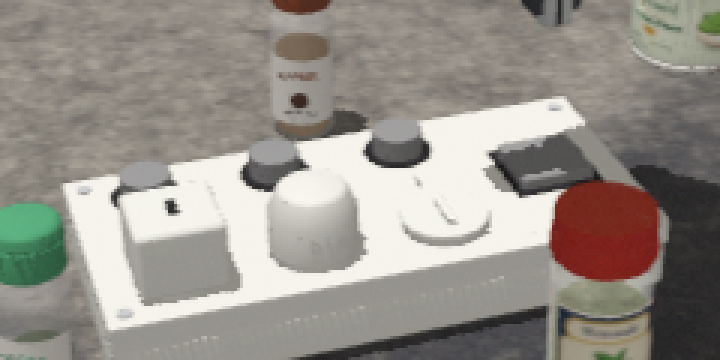

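The force trace shows textbook contact at 55 mm, travel at about 2 N, and the stop from about 48 mm rising to 7 N. The crop shows the master (about 545,160) sunk low and the three small keys still standing tall. Next are the lamp's b, then the charger's c.

```bash
python3 - <<'E'
from h import *
press('b'); press('c')
cv2.imwrite("pics/s2.png",snapshot("scene")[190:310,190:430][:,:,::-1].repeat(3,0).repeat(3,1))
E
```

```text
b f0 0.44 [(np.float64(59.1), np.float64(0.3)), (np.float64(58.0), np.float64(0.1)), (np.float64(57.0), np.float64(-0.7)), (np.float64(56.0), np.float64(0.3)), (np.float64(55.0), np.float64(0.8)), (np.float64(54.1), np.float64(0.4)), (np.float64(53.0), np.float64(1.8)), (np.float64(52.0), np.float64(2.0)), (np.float64(51.0), np.float64(1.7)), (np.float64(50.0), np.float64(1.8)), (np.float64(49.0), np.float64(1.6)), (np.float64(48.1), np.float64(2.2)), (np.float64(47.1), np.float64(4.8)), (np.float64(46.3), np.float64(6.9))] xy err [0.1 0. ] clock 17.8833
clock 18.6583
c f0 -0.12 [(np.float64(59.1), np.float64(-0.1)), (np.float64(58.0), np.float64(0.1)), (np.float64(57.0), np.float64(0.4)), (np.float64(56.0), np.float64(-0.0)), (np.float64(55.0), np.float64(0.1)), (np.float64(54.1), np.float64(1.9)), (np.float64(53.0), np.float64(1.6)), (np.float64(52.0), np.float64(2.2)), (np.float64(51.0), np.float64(1.8)), (np.float64(50.0), np.float64(2.6)), (np.float64(49.0), np.float64(2.2)), (np.float64(48.0), np.float64(3.4)), (np.float64(47.1), np.float64(5.0)), (np.float64(46.3), np.float64(7.8))] xy err [0.1 0. ] clock 24.5167
clock 25.2917
```

View pics/s2.png

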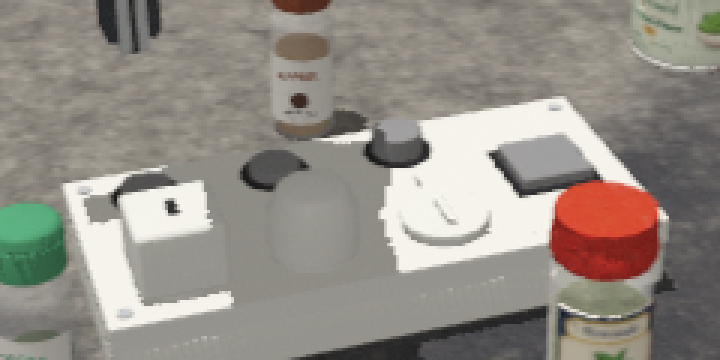

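The crop shows the master (545,160), b (272,168) and c (148,185) sunk, and a (397,140) still standing out. The plugs, cover and jars have not moved, and the gripper is clear above, so I'm handing in.

```bash
python3 -c "
from workcell import r
print(r.close_job())"
```

```text
the job is handed in; nothing more can be done
None
```

I pressed the master, then the lamp's switch (b), then the charger's (c), each fully home at 7–8 N. The switch beside the blank cover (a) is still out, the plugs, cover and jars look unmoved in the last picture, and the job was handed in at about 25 s with no verdict returned.

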